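# Open the gear unit: slacken both captive thumbscrews and take off the keyhole cover

### The job

Open the gear unit so that its gears can be inspected: unscrew the two captive thumbscrews until they no longer hold the cover (they stay in the housing), shift the cover until the knobs stand in the big ends of its keyholes, and lift it off by its handle. Set it down, without dropping it, flat on the floor of the large bay of the wooden parts tray, handle up, and let go; leave the loose tools and parts around it where they are.

Things in the scene. Friction and masses are not known exactly. Their poses are not given: they have to be found in the camera images.
- gear_housing: green gear housing, fixed to the bench, open-topped under its cover. Origin on the bench under its centre, z up. Box 104 mm (x) by 172 mm (y), rim 66 mm above the bench. Feet and shaft ends stand out to 91 mm from the origin at its -x and +x sides, below 60 mm; the longer shaft end is at -x. Thumbscrews at x -18, y +60 and -60 mm.
- screw_a_top (a point): centre of the top face of the brass thumbscrew at the housing's +y end (axes as the housing's; they do not turn with the knob). Round knurled knob 30 mm across, 32 mm tall, standing on the cover when screwed down: this point is then 106 mm above the bench. Unscrews counter-clockwise seen from above and rises 8 mm a turn; stiff (0.16 N m). May start up to 0.1 turn slack.
- screw_b_top (a point): the same for the like thumbscrew at the -y end. Under each knob a shoulder 17 mm across sits 3 mm deep in the cover's round seat and locks the cover till the knob has risen over 3 mm (about 0.4 turn). The screw is captive: after 0.6 to 0.7 turn (rise 5.7 mm) it meets a firm stop and stays in the housing. Below the shoulder it is 7 mm thick.
- cover_handle (a point): centre of the black grip bar on the cover (loose, 0.34 to 0.55 kg); axes of the cover, at the start those of the housing. Bar 12 mm thick (x), 52 mm long (y), 16 mm high, centre 32 mm above the cover's top and 40 mm above its underside. The free cover must be shifted 34 mm (give or take 3) along the housing's -x, then lifted straight up; it clears the knobs after 38 mm.
- cover: the cover: aluminium plate 104 (x) by 172 (y) by 8 mm, origin mid-underside. At y = +60 and -60 mm a keyhole goes through it: round seat 20 mm across at x -18 (the screw is there at the start), neck 12 mm wide, big end 36 mm across at x +16, through which the knob passes. Shifted too far, the screws meet the far wall of the big end at 48.5 mm.
- parts_tray: open wooden parts tray, fixed to the bench, 220 mm (x) by 300 mm (y) by 55 mm high; origin under its centre; walls 12 mm, floor 6 mm thick; a 44 mm high divider at y 20 to 30 mm parts it into a large empty bay (x -98 to 98, y -138 to 20 mm) and a small bay with two bolts
- tray_bay (a point): centre of the floor of the tray's large bay (6 mm above the bench), axes of the tray. The bay is 196 mm along x by 158 mm along y: the cover lies flat in it only with its long side along the tray's x, either way round
- tray_bolt_a: steel hex bolt, 54 mm high, standing on its head in the small bay of the tray (origin at the middle of its underside); leave it alone
- tray_bolt_b: steel hex bolt, 48 mm high, standing on its head in the small bay of the tray (origin at the middle of its underside); leave it alone
- oil_can: cream bench oil can, 62 mm across, 151 mm high with its spout, standing on the bench behind the gear unit (origin at the middle of its underside); leave it alone
- screwdriver_red: screwdriver with red handle, 190 mm long, 27 mm thick, lying on the bench behind and to the right of the gear unit (origin at the middle of its underside); leave it alone
- v_block_a: grey steel V-block, 55 x 50 x 40 mm, on the bench behind the gear unit (origin at the middle of its underside); leave it alone
- grease_tin: round tin with lid, 64 mm across, 40 mm high, on the bench to the left of the tray (origin at the middle of its underside); leave it alone

How it is judged:
On the way, in this order (a step that is already met when the one before it is completed fails the run):
1. one thumbscrew is unscrewed far enough to release the cover (risen at least 2.7 mm) (z of any of screw_a_top, screw_b_top in the frame of gear_housing above 0.1087 m), for 0.2 s.
2. both thumbscrews are unscrewed far enough to release the cover (z of each of screw_a_top, screw_b_top in the frame of gear_housing above 0.1087 m), for 0.2 s.
3. the cover is lifted clear of the knobs (z of cover_handle in the frame of gear_housing above 0.15 m), for 0.1 s.
At the end, for the whole second after the job is handed in: The cover lies at rest on the floor of the tray's large bay, handle up, flat to 3 degrees (handle centre 42 to 50 mm above the tray's underside, within 45 mm of the middle of the bay), and both thumbscrews are still unscrewed (all of step 2 and z of cover_handle in the frame of parts_tray between 0.042 and 0.05 m and angle between cover_handle's own z axis and vertical below 0.06 rad and horizontal distance between cover_handle and tray_bay below 0.045 m and linear speed of cover below 0.02 m/s); the robot touches nothing.
It fails at once if the cover falls: it moves faster than 0.6 m/s (a drop of 2 cm) with no finger on it (linear speed of cover above 0.6 m/s and contact force between the fingers and cover below 0.2 N).
It fails at once if a loose tool or part lying around is moved by more than 3 cm (distance of any of tray_bolt_a, tray_bolt_b, oil_can, screwdriver_red, v_block_a, grease_tin from where it was at the start of the episode above 0.03 m).
It also fails if it takes over 67 s, if anything falls off the work surface, if the arm or the gripper's body presses on something with over 40 N, if the wrist force passes 120 N, or if a joint passes its speed limit or range.

### The arm

A 7-joint arm with a two-finger parallel gripper is mounted at the origin on a cart in front of the work surface, level with it; the furniture and walls round the work are solid. World frame = base frame: x ahead of the robot, y to its left, z up, the work surface at z = 0. Lengths are in m, angles in rad, forces in N, time in s.
With the tool pointing down it reaches from about 0.4 to 0.875 m from the base axis. Payload 19.3 kg.
Tool frame: the origin (TCP) lies midway between the tips of the shut fingers; the grasp point (between the pads) lies 19 mm behind it; x points along the fingers, y is the direction in which the jaws open and shut, and the axes are right-handed (so a half turn about x gives the same grasp; the last joint's range is limited). The gripper opens to 85 mm and grips with 20 to 120 N. Pads are 22 mm wide; open, the fingers measure 114 mm over their backs; the gripper's body (76 mm by 85 mm) begins 54 mm behind the grasp point. The pads swing forward as they close: fully open they stand 13 mm farther back than shut.
Start: joints at [1.258, 0.521, -0.036, 1.599, 0.021, 1.021, -0.113], TCP at [0.15, -0.607, 0.204] pointing down, gripper open.
Joint ranges: [-2.91, 2.91], [-0.3, 2.13], [-1.5, 1.42], [0.17, 2.43], [-1.26, 4.41], [0.16, 1.93], [-2.52, 2.52]. Speed limits (rad/s): [1.89, 1.89, 2.39, 2.39, 3.01, 3.01, 3.01].

### API

Orientations are given as [roll, pitch, yaw] about the fixed x, y, z axes, in that order (R = Rz(yaw) Ry(pitch) Rx(roll)).
In Python, from workcell import telemetry, vision, workorder gives the robot as it stands. The module is installed in compiled form; this text tells all that it offers.
- The arm moves only by the tool play_rows, never from a script. Its argument "deltas" is a list of rows, each a list of 7 numbers: the shift along the world's x, y, z in mm, then the turn, a rotation vector about the world's x, y, z in degrees, then the finger opening in mm, from 0 to 85.4. In form: [[x, y, z, wx, wy, wz, jaw], ...]. A call has 1 to 8 rows; each row shifts and turns the commanded pose from where the row before left it; what a row does not reach is not made up. A row lasts 1/8 s, in which the tool goes at most 62.5 mm and 10.7 degrees, less where a joint would pass 70% of its speed; a pose out of reach is approached as far as the arm can. A call with a gripper value outside its range is refused whole. The fingers move at their own pace and stop on an object; "grip_force" is the grip in N (left out, the last holds). Time passes only in rows, so rows that do not move let the fingers close. It gives the time, the measured TCP pose, the force and the opening at its end, in the units of the state.
- telemetry.observe(): the state, without advancing time (a new reading comes with each control period).
- vision.grab_frame(name): name is "scene" or "top"; returns the picture (400x640x3 uint8, red, green, blue); there is no depth.
- vision.camera_info(name): a dict with "mtx" (3x3 intrinsics, pixels), "k1" (the pictures are not rectified: a ray, as slopes to the right and down, at radius r is drawn at 1 + k1 r^2 times it, then the intrinsics apply), "rvec" (rotation vector, rad) and "tvec" (3), from world to camera coordinates, as OpenCV has them. Camera axes: x right, y down, z forward; pixel columns grow to the right and rows downward; lengths in m; the calibration is good to about 2 mm. A picture is of the moment at which its call begins. camera_info takes no time and is no camera call.
- workorder.job_done(): hands the job in, once; it reports no verdict.
The state is a dict: "clock": time; "qpos": joint angles; "qd": joint speeds; "joint_efforts": joint torques, N m; "position": TCP position; "tool_rot": TCP orientation; "force": force on the tool from outside, world axes, zero at the start; "moment": the same for the moment, N m; "grip_width": finger opening in m.
Only numpy, scipy, OpenCV 4.12 (cv2) and the standard library are available. Lean on these libraries where they do the work, as an engineer would, in place of code of your own. Each camera call takes 0.05 s, during which the arm holds its last target. There are 200 camera calls.

## Working session

There is one attempt and no reset: what is moved stays moved. The work goes in short steps, Python scripts to look and compute and a tool call to move; the robot and the scene stay as the last step left them, time stands still between calls to the robot, and variables do not carry over. Pictures are saved under pics/ and viewed, about 8 in all and at most 12, crops included, and the job is handed in when it is done.

Besides the shell and the picture viewer there is one more tool, called after "Emit:" as a command line: name --pt "numbers of a row" for each row, then --argument value for the rest. play_rows: Moves the arm, as the interface text tells. Its arguments: {"type":"object","properties":{"deltas":{"type":"array","items":{"type":"array","items":{"type":"number"}}},"grip_force":{"type":"number"}},"required":["deltas"]}

```bash
mkdir -p pics; cat > h.py <<'E'
import numpy as np, cv2
from workcell import telemetry, vision, workorder
def cam(n):
    c=vision.camera_info(n); R=cv2.Rodrigues(np.array(c['rvec'],float))[0]; t=np.array(c['tvec'],float).ravel()
    return np.array(c['mtx'],float),float(c['k1']),R,t
def ray(n,uv):
    K,k1,R,t=cam(n)
    p=cv2.undistortPoints(np.array([[uv]],float),K,np.array([k1,0,0,0,0]))[0,0]
    return -R.T@t, R.T@np.array([p[0],p[1],1.])
def onz(n,uv,z):
    o,d=ray(n,uv); return o+d*(z-o[2])/d[2]
def px(n,P):
    K,k1,R,t=cam(n)
    return cv2.projectPoints(np.array(P,float).reshape(-1,1,3),cv2.Rodrigues(R)[0],t,K,np.array([k1,0,0,0,0]))[0].reshape(-1,2)
def grab(n,f=None):
    im=vision.grab_frame(n)
    if f: cv2.imwrite('pics/'+f,im[:,:,::-1])
    return im
E
python3 - <<'E'
from h import *
for n in('scene','top'):
    grab(n,n+'0.png'); K,k,R,t=cam(n); print(n,K.tolist(),k,-R.T@t,R.round(2).tolist())
print(telemetry.observe())
E
```

```text
scene [[410.3668981222448, 0.0, 325.5998631637767], [0.0, 410.3668981222448, 199.71170740680714], [0.0, 0.0, 1.0]] 0.02959900540437608 [0.11188236 0.70981946 0.86045655] [[-0.69, -0.73, -0.02], [-0.54, 0.53, -0.65], [0.48, -0.44, -0.76]]
top [[368.2544129917237, 0.0, 322.5982726344066], [0.0, 368.2544129917237, 199.59201449616316], [0.0, 0.0, 1.0]] -0.08586309412103922 [0.42769205 0.25754399 1.06050221] [[0.02, -1.0, -0.0], [-0.99, -0.02, -0.17], [0.17, 0.01, -0.99]]
{'clock': 0.1, 'qpos': array([ 1.25778188,  0.52196549, -0.03630657,  1.59990332,  0.02121419,
        1.021079  , -0.11277577]), 'qd': array([-0.00018712, -0.00086207,  0.00135988, -0.00040818, -0.00186706,
        0.00100144,  0.00019216]), 'joint_efforts': array([ 6.38477897e-03, -9.28474903e+01,  1.98505439e+00, -3.70530331e+01,
        1.81775173e-02,  5.23723618e-03, -6.45333046e-06]), 'position': array([ 0.15015223, -0.60638817,  0.2031937 ]), 'tool_rot': array([-1.47997906,  1.56982639,  1.90442976]), 'force': array([0.04421645, 0.14297146, 0.65076842]), 'moment': array([0.03578074, 0.03252027, 0.01557521]), 'grip_width': 0.08558695502312433}
```

View pics/top0.png

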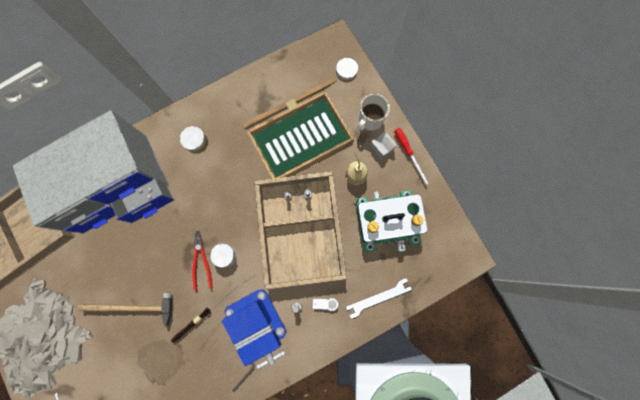

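View pics/scene0.png

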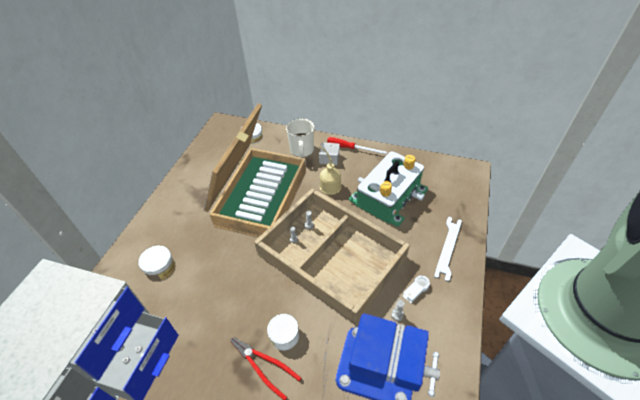

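The top view shows the gear unit at (392,218) with brass knobs at (374,227) and (418,220), the handle at (394,217) and the tray at about (301,231), large bay nearest the robot. The scene view agrees: knobs are at (386,188) and (410,161).

```bash
python3 - <<'E'
from h import *
top=cv2.imread('pics/top0.png'); sc=cv2.imread('pics/scene0.png')
def blobs(im,lo,hi,box,amin):
    x0,y0,x1,y1=box; h=cv2.cvtColor(im,cv2.COLOR_BGR2HSV); m=cv2.inRange(h,lo,hi); z=m*0; z[y0:y1,x0:x1]=m[y0:y1,x0:x1]
    n,l,s,c=cv2.connectedComponentsWithStats(z); return [(c[i].round(1).tolist(),s[i].tolist()) for i in range(1,n) if s[i,4]>=amin]
print(blobs(top,(12,140,120),(30,255,255),(355,190,435,250),15))
print(blobs(sc,(12,140,120),(30,255,255),(350,140,430,210),15))
for n,uvs in(('top',[(374,227),(418,220)]),('scene',[(386,187),(410,160)])):
    for uv in uvs: print(n,uv,onz(n,uv,.1).round(4))
c=cv2.resize(top[165:295,245:440],None,fx=4,fy=4,interpolation=cv2.INTER_CUBIC); cv2.imwrite('pics/crop0.png',c)
E
```

```text
[([416.7, 219.6], [412, 215, 10, 10, 70]), ([372.4, 226.6], [368, 221, 10, 11, 72])]
[([409.1, 162.0], [404, 155, 11, 14, 108]), ([386.7, 182.1], [384, 181, 6, 3, 15]), ([385.4, 189.6], [381, 185, 10, 11, 96])]
top (374, 227) [0.5242 0.1267 0.1   ]
top (418, 220) [0.5448 0.0102 0.1   ]
scene (386, 187) [0.5226 0.13   0.1   ]
scene (410, 160) [0.5426 0.0111 0.1   ]
```

View pics/crop0.png

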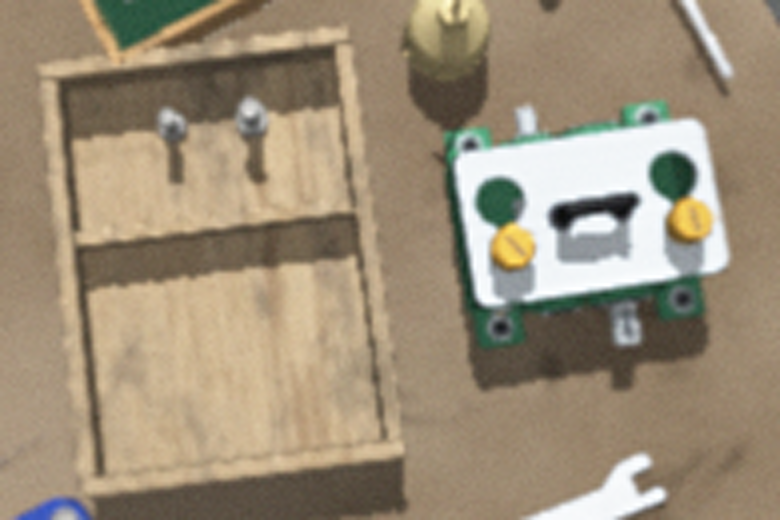

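The crop shows knob tops at (513,247) and (690,219), tray rim corners near (42,70), (347,32), (402,450), (88,490) and the handle bar at (594,210).

```bash
python3 - <<'E'
from h import *
f=lambda u,v:(245+(u+.5)/4-.5,165+(v+.5)/4-.5)
a=onz('top',f(513,246),.106);b=onz('top',f(690,218),.106);print('knob',a,b)
y=(a-b)[:2];yaw=np.arctan2(y[1],y[0])-np.pi/2;print('len',np.hypot(*y),'yaw',np.degrees(yaw))
X=np.array([np.cos(yaw),np.sin(yaw)]);print('housing',(a+b)[:2]/2+.018*X)
hd=onz('top',f(594,208),.114);print('handle',hd)
cs=[onz('top',f(*p),.055)[:2] for p in((42,70),(347,32),(402,450),(88,490))];print(np.round(cs,4))
print([np.linalg.norm(cs[i]-cs[i-1]).round(3) for i in range(4)])
C=np.mean(cs,0);ty=(cs[0]+cs[1]-cs[2]-cs[3]);ty/=np.linalg.norm(ty);print('tray',C,'yaw of y',np.degrees(np.arctan2(ty[1],ty[0])),'bay',C-.059*ty)
fl=[onz('top',f(*p),.006)[:2] for p in((88,290),(362,258),(384,435),(103,475))];print('floor',np.mean(fl,0))
for p in((386.3,185.5),(410,158.5)):print('scene',onz('scene',p,.106))
R=cv2.Rodrigues(np.zeros(3))[0]
from scipy.spatial.transform import Rotation as Ro
print(Ro.from_euler('xyz',telemetry.observe()['tool_rot']).as_matrix().round(3))
sc=cv2.imread('pics/scene0.png');cv2.imwrite('pics/sc1.png',cv2.resize(sc[130:240,330:460],None,fx=5,fy=5,interpolation=cv2.INTER_CUBIC))
E
```

```text
knob [0.5258403  0.13047439 0.106     ] [0.54636539 0.01398834 0.106     ]
len 0.1182805135679186 yaw 9.99306473833014
housing [0.55382976 0.07535489]
handle [0.55073899 0.07877033 0.114     ]
[[0.6479 0.4532]
 [0.6794 0.24  ]
 [0.3922 0.1982]
 [0.361  0.4081]]
[np.float64(0.29), np.float64(0.216), np.float64(0.29), np.float64(0.212)]
tray [0.52011022 0.32487829] yaw of y 8.6127421615383 bay [0.46177555 0.31604273]
floor [0.44813113 0.31508186]
scene [0.52218305 0.13020307 0.106     ]
scene [0.54286716 0.01210293 0.106     ]
[[-0.     0.24  -0.971]
 [ 0.001 -0.971 -0.24 ]
 [-1.    -0.001  0.   ]]
```

View pics/sc1.png

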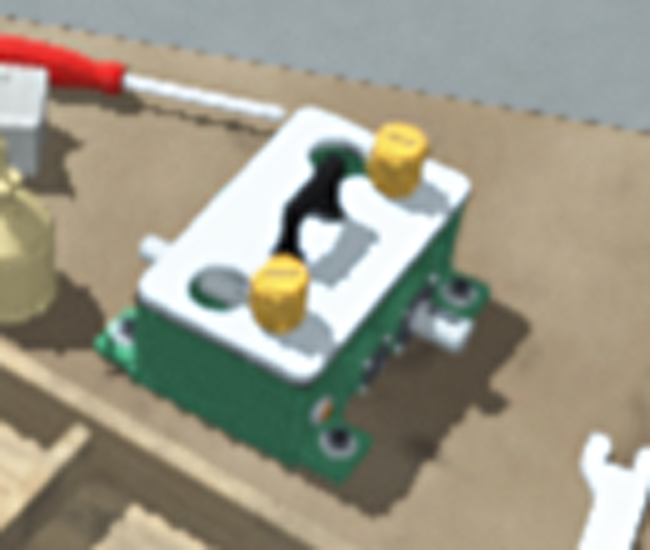

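Knob b is near (0.545, 0.0125), knob a near (0.5245, 0.130), with housing yaw about 10° and the bay near (0.458, 0.316). I'll travel towards knob b while pre-turning clockwise.

Emit:
play_rows --pt "25 39 0 0 0 -4 44" --pt "25 39 0 0 0 -4 44" --pt "25 39 0 0 0 -4 44" --pt "25 39 0 0 0 -4 44" --pt "25 39 0 0 0 -4 44" --pt "25 39 0 0 0 -4 44" --pt "25 39 0 0 0 -4 44" --pt "25 39 0 0 0 -4 44" --grip_force 80

```text
clock: 1.1
position: [0.3508, -0.2933, 0.2036]
tool_rot: [-0.272, 1.571, 2.551]
force: [1.8, -0.9, -0.6]
grip_width: 0.0439
```

```bash
python3 -c "
from h import *
o=telemetry.observe();print(o['clock'],o['qpos'].round(3),o['position'],o['tool_rot'],o['grip_width'])"
```

```text
1.1 [ 0.605  0.256 -0.046  2.022  0.015  0.864 -1.338] [ 0.35077145 -0.29328098  0.20362898] [-0.27243383  1.57066545  2.55103954] 0.04385139200294648
```

Emit:
play_rows --pt "24 38 0 0 0 -2.5 42" --pt "24 38 0 0 0 -2.5 42" --pt "24 38 0 0 0 -2.5 42" --pt "24 38 0 0 0 -2.5 42" --pt "24 38 0 0 0 -2.5 42" --pt "24 38 0 0 0 -2.5 42" --pt "25 39 -20 0 0 -2.5 42" --pt "25 39 -40 0 0 -2 42"

```text
clock: 2.1
position: [0.5459, 0.0126, 0.1439]
tool_rot: [-2.422, 1.568, 0.062]
force: [1.2, -0.7, 0.5]
grip_width: 0.042
```

```bash
python3 -c "
from h import *
o=telemetry.observe();print(o['clock'],o['qpos'].round(3),o['position'],o['tool_rot'],o['grip_width'])
s=grab('scene');t=grab('top')
S=cv2.resize(s[80:230,320:480],(640,600),interpolation=cv2.INTER_CUBIC)
cv2.imwrite('pics/c2.png',S[:,:,::-1]);cv2.imwrite('pics/t2.png',t[:,:,::-1])
print(px('scene',o['position']),px('top',o['position']))"
```

```text
2.1 [-0.037  0.472 -0.128  1.866  0.081  0.806 -2.436] [0.54585993 0.01264243 0.1439408 ] [-2.42183815  1.56794061  0.0620094 ] 0.042021947937393146
[[411.03361416 147.27417497]] [[421.41967737 217.54309799]]
```

View pics/c2.png

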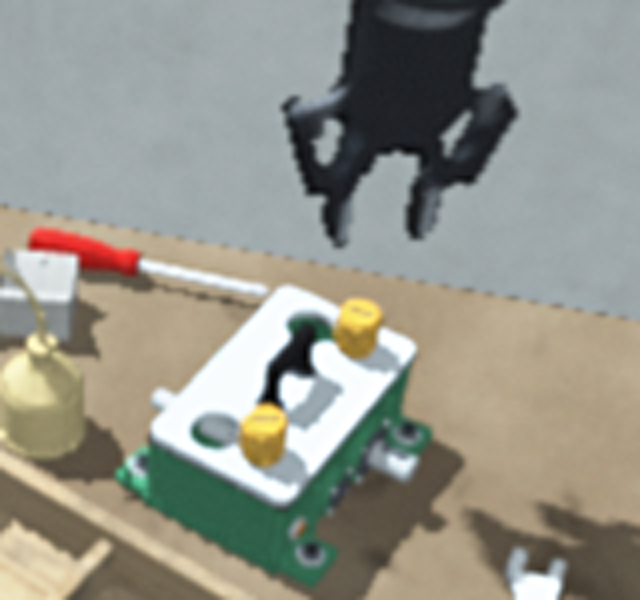

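The fingers' midpoint appears at crop (380,242), i.e. about (415,140.5), but the projected TCP is (411,147). I'll check that against the top view.

```bash
python3 -c "
from h import *
t=cv2.imread('pics/t2.png')
cv2.imwrite('pics/t2c.png',cv2.resize(t[170:270,350:490],None,fx=5,fy=5,interpolation=cv2.INTER_CUBIC))
p=np.array([.5459,.0126,.1439])
for d in((0,0,0),(0,0,.01),(.01,0,0),(0,.01,0)): print(px('scene',p+d),px('top',p+d))"
```

```text
[[411.02959259 147.27080468]] [[421.43173337 217.52960842]]
[[411.5903573 144.3343371]] [[422.47939338 217.0354615 ]]
[[407.98428344 145.41176216]] [[421.34064618 213.59591593]]
[[408.54306755 149.11169479]] [[417.50606329 217.45731839]]
```

View pics/t2c.png

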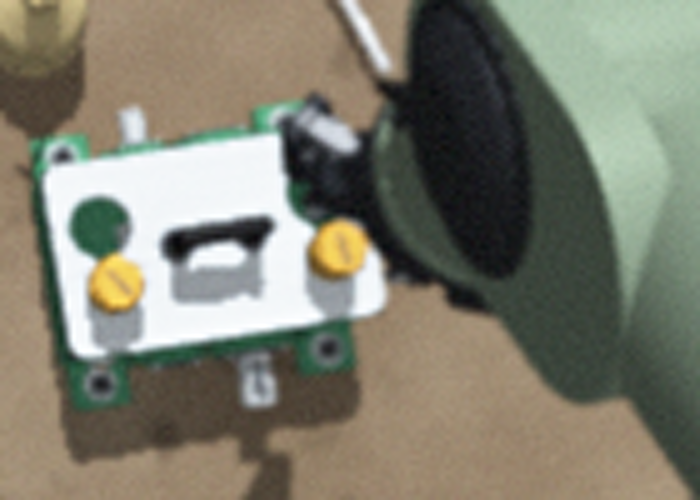

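The top view puts the finger links' midpoint at about (429,213), which fits the TCP to within a few mm. In the scene view the tips look too high. I'll go lower and look once more.

Emit:
play_rows --pt "0 0 -15 0 0 0 42" --pt "0 0 -12 0 0 0 42" --pt "0 0 0 0 0 0 42"

```text
clock: 2.58
position: [0.5436, 0.0104, 0.1161]
tool_rot: [0.956, 1.57, -2.843]
force: [0.3, -0.9, 0.1]
grip_width: 0.0417
```

```bash
python3 -c "
from h import *
o=telemetry.observe();print(o['position'],o['force'],px('scene',o['position']))
s=grab('scene')
S=cv2.resize(s[110:185,370:470],(800,600),interpolation=cv2.INTER_CUBIC)
cv2.imwrite('pics/c3.png',S[:,:,::-1])"
```

```text
[0.54359127 0.01040619 0.11609223] [ 0.32855267 -0.8563817   0.10104294] [[410.73830014 155.24705221]]
```

View pics/c3.png

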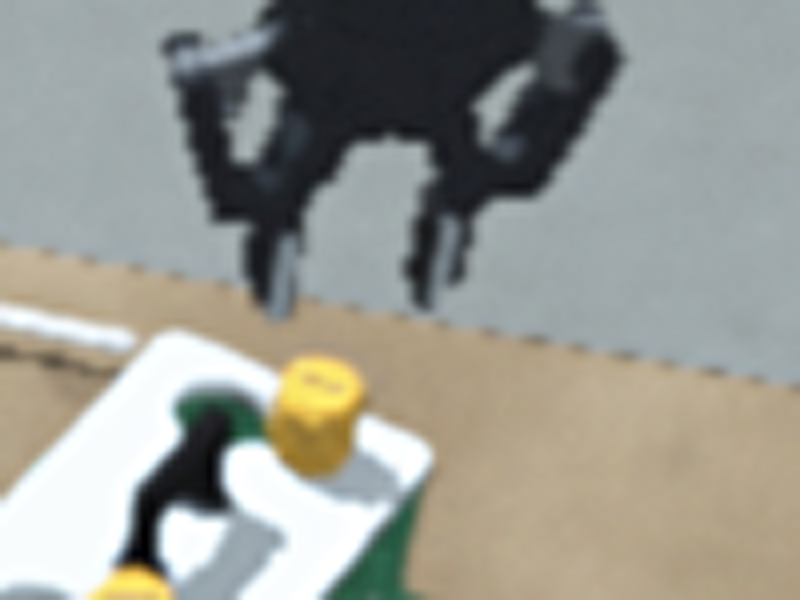

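The knob top is at crop (322,378) and the fingertip midpoint at (352,309), i.e. (414,148.6), while the projected TCP is (410.7,155.2). Shutting the fingers puts the tips exactly at the TCP, which gives a clean test.

Emit:
play_rows --pt "0 0 0 0 0 0 0" --pt "0 0 0 0 0 0 0" --pt "0 0 0 0 0 0 0" --pt "0 0 0 0 0 0 0"

```text
clock: 3.12
position: [0.5443, 0.0113, 0.1168]
tool_rot: [-2.221, 1.571, 0.264]
force: [-0.1, 0.6, 0.2]
grip_width: 0.0001
```

```bash
python3 -c "
from h import *
o=telemetry.observe();print(o['position'],o['grip_width'],px('scene',o['position']),px('top',o['position']))
s=grab('scene');t=grab('top')
S=cv2.resize(s[120:180,380:450],(700,600),interpolation=cv2.INTER_CUBIC)[:,:400]
T=cv2.resize(t[190:250,395:435],(400,600),interpolation=cv2.INTER_CUBIC)
cv2.imwrite('pics/c4.png',np.hstack([S,T])[:,:,::-1])"
```

```text
[0.54428793 0.01134974 0.116804  ] 5.7208326149744715e-05 [[410.33860654 155.09008458]] [[419.19082579 219.44411495]]
```

View pics/c4.png

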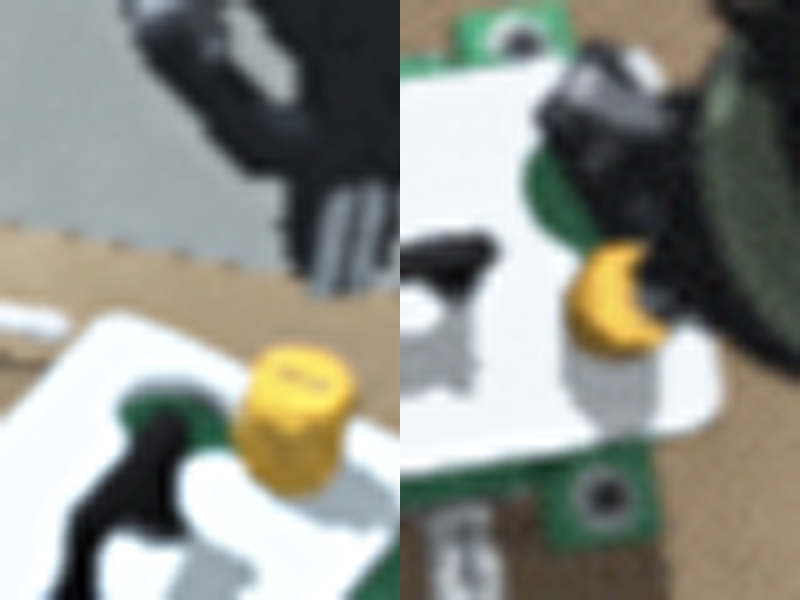

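The shut tips show at scene (415.2,149.2) against a predicted (410.3,155.1), and in the top view they sit right of the knob's centre. I'll triangulate the knobs and tips, and check the scale on the tray.

```bash
cat >> h.py <<'E'
def tri(a,b):
    (o1,d1),(o2,d2)=ray('scene',a),ray('top',b)
    d1/=np.linalg.norm(d1);d2/=np.linalg.norm(d2)
    s=np.linalg.lstsq(np.c_[d1,-d2],o2-o1,rcond=None)[0]
    p,q=o1+s[0]*d1,o2+s[1]*d2; return ((p+q)/2).round(4),np.linalg.norm(p-q).round(4)
E
python3 - <<'E'
from h import *
print('a',tri((386,183.7),(373,226.1)));print('b',tri((410,157),(417.3,219.2)))
for t in((423,219),(422,221),(421,219)):print('tip',tri((415.2,149.2),t))
# tray rim corners (scene picks from the full view: far, right, near, left)
for s,t in (((313,191),(331.6,172.5)),((408,237),(345.4,277.1)),((361,315),(266.9,287.1)),((257,244),(255.4,182.1))): print('tray',tri(s,t))
E
```

```text
a (array([0.5247, 0.1303, 0.1109]), np.float64(0.0016))
b (array([0.5442, 0.0143, 0.1122]), np.float64(0.003))
tip (array([0.5408, 0.0049, 0.1361]), np.float64(0.0059))
tip (array([0.5361, 0.01  , 0.1422]), np.float64(0.0031))
tip (array([0.5389, 0.0107, 0.1412]), np.float64(0.0086))
tray (array([0.6815, 0.2381, 0.0426]), np.float64(0.0034))
tray (array([0.3932, 0.1991, 0.0828]), np.float64(0.0001))
tray (array([0.3542, 0.4052, 0.0422]), np.float64(0.0144))
tray (array([0.6478, 0.4524, 0.0449]), np.float64(0.006))
```

Knob heights come out right, but the visible tips triangulate about 20 mm above the TCP. Touching the knob top with the shut fingers will settle it.

Emit:
play_rows --pt "0 0 -4 0 0 0 0" --pt "0 0 -3 0 0 0 0" --pt "0 0 -2 0 0 0 0"

```text
clock: 3.6
position: [0.5441, 0.0113, 0.1074]
tool_rot: [0.683, 1.57, -3.115]
force: [-0.1, -0.1, 0.3]
grip_width: -0.0
```

Emit:
play_rows --pt "0 0 -2 0 0 0 0"

```text
clock: 3.72
position: [0.5442, 0.0113, 0.1055]
tool_rot: [0.62, 1.571, 3.106]
force: [0.5, -0.9, 0.3]
grip_width: 0.0001
```

Emit:
play_rows --pt "0 0 -2 0 0 0 0"

```text
clock: 3.85
position: [0.5443, 0.0113, 0.1035]
tool_rot: [-1.45, 1.571, 1.036]
force: [-0.1, -0.2, 0.1]
grip_width: 0.0001
```

Emit:
play_rows --pt "0 0 -2 0 0 0 0" --pt "0 0 -1 0 0 0 0"

```text
clock: 4.1
position: [0.5442, 0.0113, 0.1006]
tool_rot: [0.926, 1.571, -2.871]
force: [0.1, -1.1, -0.1]
grip_width: 0.0004
```

Emit:
play_rows --pt "0 0 -2 0 0 0 0"

```text
clock: 4.22
position: [0.5443, 0.0113, 0.0987]
tool_rot: [-2.535, 1.571, -0.05]
force: [-0.6, 0.2, 0.1]
grip_width: -0.0002
```

Emit:
play_rows --pt "0 0 -2 0 0 0 0"

```text
clock: 4.35
position: [0.5442, 0.0113, 0.0966]
tool_rot: [-2.408, 1.571, 0.077]
force: [0.3, 0.1, -0.6]
grip_width: 0.0
```

```bash
python3 -c "
from h import *
o=telemetry.observe();print(o['position'],o['force'])
s=grab('scene')
cv2.imwrite('pics/c5.png',cv2.resize(s[120:180,380:450],(700,600),interpolation=cv2.INTER_CUBIC)[:,:,::-1])"
```

```text
[0.5442367  0.0113257  0.09657731] [ 0.26408242  0.14367506 -0.62098592]
```

View pics/c5.png

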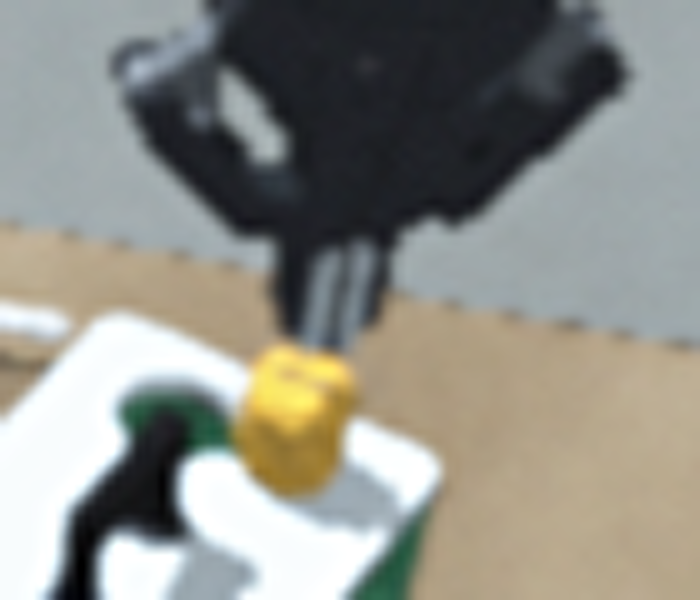

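The tip end is at crop (325,350), still just above the knob top, with no contact at TCP 0.0966. So the real tips are well above the reported TCP. I'll carry on down to contact.

Emit:
play_rows --pt "0 0 -2 0 0 0 0" --pt "0 0 -1 0 0 0 0"

```text
clock: 4.65
position: [0.5442, 0.0113, 0.0936]
tool_rot: [0.528, 1.571, 3.013]
force: [0.5, 0.3, 0.7]
grip_width: 0.0001
```

Emit:
play_rows --pt "0 0 -2 0 0 0 0" --pt "0 0 -1 0 0 0 0"

```text
clock: 4.9
position: [0.5442, 0.0113, 0.0905]
tool_rot: [0.656, 1.571, 3.141]
force: [-0.4, -0.1, -1.4]
grip_width: -0.0002
```

Emit:
play_rows --pt "0 0 -2 0 0 0 0" --pt "0 0 -1 0 0 0 0"

```text
clock: 5.15
position: [0.5442, 0.0113, 0.0876]
tool_rot: [0.705, 1.571, -3.092]
force: [-0.1, 0.5, 0.7]
grip_width: -0.0001
```

Emit:
play_rows --pt "0 0 -2 0 0 0 0" --pt "0 0 0 0 0 0 0"

```text
clock: 5.4
position: [0.5442, 0.0113, 0.0855]
tool_rot: [0.839, 1.571, -2.959]
force: [0.2, -0.3, 0.2]
grip_width: 0.0002
```

Emit:
play_rows --pt "0 0 -2 0 0 0 0" --pt "0 0 0 0 0 0 0"

```text
clock: 5.65
position: [0.5442, 0.0113, 0.0835]
tool_rot: [0.767, 1.571, -3.031]
force: [-0.3, 1.0, -0.2]
grip_width: 0.0
```

Emit:
play_rows --pt "0 0 -2 0 0 0 0" --pt "0 0 0 0 0 0 0"

```text
clock: 5.9
position: [0.5442, 0.0113, 0.0816]
tool_rot: [0.773, 1.571, -3.025]
force: [-0.4, 0.8, 0.1]
grip_width: -0.0002
```

```bash
python3 -c "
from h import *
o=telemetry.observe();print(o['position'],o['force'])
s=grab('scene');t=grab('top')
S=cv2.resize(s[125:185,385:425],(400,600),interpolation=cv2.INTER_CUBIC)
T=cv2.resize(t[190:250,395:435],(400,600),interpolation=cv2.INTER_CUBIC)
cv2.imwrite('pics/c6.png',np.hstack([S,T])[:,:,::-1])"
```

```text
[0.54416502 0.01131943 0.08155776] [-0.39161971  0.78941297  0.09281274]
```

View pics/c6.png

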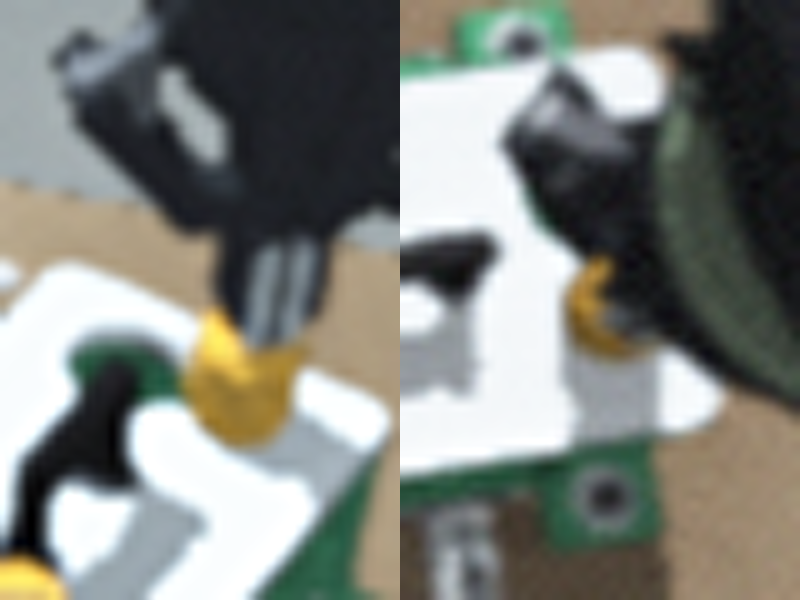

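The tips now overlap the knob top, at scene crop (270,345) and top crop around (635,315), with still no force. I'll continue down to contact.

Emit:
play_rows --pt "0 0 -2 0 0 0 0" --pt "0 0 0 0 0 0 0"

```text
clock: 6.25
position: [0.5441, 0.0113, 0.0795]
tool_rot: [0.662, 1.571, -3.136]
force: [-0.7, -0.1, -0.1]
grip_width: -0.0001
```

Emit:
play_rows --pt "0 0 -2 0 0 0 0" --pt "0 0 0 0 0 0 0"

```text
clock: 6.5
position: [0.5445, 0.0114, 0.0783]
tool_rot: [-2.443, 1.57, 0.043]
force: [-3.1, 0.0, 13.2]
grip_width: -0.0
```

Emit:
play_rows --pt "0 0 -2 0 0 0 0" --pt "0 0 0 0 0 0 0"

```text
clock: 6.75
position: [0.5448, 0.0114, 0.078]
tool_rot: [-2.48, 1.569, 0.005]
force: [-14.7, -0.2, 50.0]
grip_width: -0.0001
```

```bash
python3 -c "
from h import *
o=telemetry.observe();print(o['position'],o['force'],o['qpos'])
for s in((412,159.5),(411.5,159)):
  for t in ((419,221.5),(418.5,222.5),(420,221)): print(tri(s,t))"
```

```text
[0.54479224 0.01142234 0.07797594] [-14.73153457  -0.17532675  49.96719009] [-0.04938271  0.56773619 -0.10995202  1.91460971  0.09647371  0.66248552
 -2.44535829]
(array([0.5401, 0.0075, 0.1013]), np.float64(0.0016))
(array([0.5376, 0.0101, 0.1046]), np.float64(0.0002))
(array([0.542 , 0.0039, 0.0976]), np.float64(0.0013))
(array([0.5404, 0.0084, 0.1034]), np.float64(0.0002))
(array([0.538 , 0.0111, 0.1067]), np.float64(0.0013))
(array([0.5424, 0.0049, 0.0997]), np.float64(0.0002))
```

Contact at TCP reading 0.078 on the knob top (0.106), so the real tips are about 27 mm above the reported TCP. The horizontal offset is about (−4, −4) mm. I'll back off, open, shift and descend with that correction.

Emit:
play_rows --pt "0 0 12 0 0 0 0" --pt "2 2 12 0 0 0 44" --pt "2 2 0 0 0 0 44" --pt "0 0 0 0 0 0 44" --pt "0 0 -10 0 0 0 44" --pt "0 0 -10 0 0 0 44" --pt "0 0 -5 0 0 0 44"

```text
clock: 7.62
position: [0.5477, 0.0153, 0.0735]
tool_rot: [0.745, 1.569, -3.053]
force: [0.3, 0.9, -0.3]
grip_width: 0.0439
```

Emit:
play_rows --pt "0 0 -4 0 0 0 44" --pt "0 0 0 0 0 0 44"

```text
clock: 7.88
position: [0.5481, 0.0153, 0.0704]
tool_rot: [0.717, 1.57, -3.081]
force: [-0.3, 0.4, -0.2]
grip_width: 0.0443
```

Emit:
play_rows --pt "0 0 -3 0 0 0 44" --pt "0 0 0 0 0 0 44"

```text
clock: 8.12
position: [0.5482, 0.0153, 0.0676]
tool_rot: [-0.068, 1.571, 2.418]
force: [-0.9, 0.4, 0.8]
grip_width: 0.0438
```

Emit:
play_rows --pt "0 0 -3 0 0 0 44" --pt "0 0 -2 0 0 0 44"

```text
clock: 8.38
position: [0.5482, 0.0153, 0.0625]
tool_rot: [-2.348, 1.571, 0.137]
force: [0.4, 0.4, 0.8]
grip_width: 0.044
```

Emit:
play_rows --pt "0 0 -3 0 0 0 44" --pt "0 0 -2 0 0 0 44"

```text
clock: 8.62
position: [0.5483, 0.0153, 0.0575]
tool_rot: [2.813, 1.571, -0.985]
force: [-0.3, 0.3, -0.3]
grip_width: 0.0439
```

Emit:
play_rows --pt "0 0 -1.5 0 0 0 44" --pt "0 0 0 0 0 0 44"

```text
clock: 8.88
position: [0.5482, 0.0153, 0.0561]
tool_rot: [0.794, 1.571, -3.004]
force: [1.8, -0.6, -1.3]
grip_width: 0.0439
```

Emit:
play_rows --pt "0 0 0 0 0 0 20" --pt "0 0 0 0 0 0 20" --pt "0 0 0 0 0 0 20" --grip_force 40

```text
clock: 9.25
position: [0.5454, 0.0117, 0.0563]
tool_rot: [1.301, 1.564, -2.5]
force: [-17.8, -17.6, 20.8]
grip_width: 0.0291
```

Gripped at 29 mm. The knob pulls the tool along the jaw axis by about (−3, −4) mm, so I'll take up that offset and lift slightly.

Emit:
play_rows --pt "-3 -3.5 1.5 0 0 0 20" --pt "0 0 0 0 0 0 20" --grip_force 90

```text
clock: 9.5
position: [0.545, 0.0115, 0.0573]
tool_rot: [1.36, 1.571, -2.438]
force: [2.8, -2.9, -10.8]
grip_width: 0.0272
```

```bash
python3 -c "
from h import *
o=telemetry.observe();print(o['position'],o['force'],o['moment'],o['grip_width'],o['qpos'].round(3))"
```

```text
[0.54504062 0.01145087 0.0573153 ] [  2.76810771  -2.91050645 -10.81139072] [-0.68791684 -0.50149268 -0.03169473] 0.027154906000515518 [-0.058  0.602 -0.099  1.923  0.097  0.622 -2.445]
```

Emit:
play_rows --pt "0 0 0 0 0 10 20" --pt "0 0 0 0 0 10 20" --pt "0 0 0.2 0 0 10 20" --pt "0 0 0.2 0 0 10 20" --pt "0 0 0.2 0 0 10 20" --pt "0 0 0.2 0 0 10 20" --pt "0 0 0.2 0 0 10 20" --pt "0 0 0.2 0 0 10 20"

```text
clock: 10.5
position: [0.5453, 0.0092, 0.0589]
tool_rot: [0.699, 1.568, -1.699]
force: [2.0, -14.1, -2.3]
grip_width: 0.027
```

```bash
python3 -c "
from h import *
o=telemetry.observe();print(o['position'],o['force'],o['moment'],o['grip_width'],o['qpos'].round(3))"
```

```text
[0.54526925 0.00917725 0.05885239] [  1.95175234 -14.08880856  -2.32238553] [-3.23683357 -0.45738144 -0.15264706] 0.026973380841039424 [ 0.213  0.636 -0.471  1.907  0.436  0.701 -1.345]
```

The knob is turning, with moment about 0.15 N m. I'll continue with a small recentring.

Emit:
play_rows --pt "0 -1 0.2 0 0 10 20" --pt "0 -1 0.2 0 0 10 20" --pt "0 0 0.2 0 0 10 20" --pt "0 0 0.2 0 0 10 20" --pt "0 0 0.2 0 0 10 20" --pt "0 0 0.2 0 0 10 20" --pt "0 0 0.2 0 0 10 20" --pt "0 0 0.2 0 0 10 20"

```text
clock: 11.5
position: [0.5475, 0.0088, 0.0609]
tool_rot: [0.864, 1.567, -0.137]
force: [15.0, -4.7, -10.0]
grip_width: 0.027
```

```bash
python3 -c "
from h import *
o=telemetry.observe();print(o['position'],o['force'],o['moment'],o['grip_width'],o['qpos'].round(3))"
```

```text
[0.5475133  0.00877974 0.06086825] [ 15.01076406  -4.67355347 -10.01678596] [-1.08144142 -3.26321815 -0.19668668] 0.027022577344878014 [ 0.446  0.728 -0.816  1.892  0.714  0.836 -0.179]
```

Emit:
play_rows --pt "1 0 0.2 0 0 10 20" --pt "1 0 0.2 0 0 10 20" --pt "0 0 0.2 0 0 10 20" --pt "0 0 0.2 0 0 10 20" --pt "0 0 0.2 0 0 10 20" --pt "0 0 0.2 0 0 8 20" --pt "0 0 0 0 0 0 20"

```text
clock: 12.38
position: [0.5485, 0.0103, 0.062]
tool_rot: [0.564, 1.568, 0.573]
force: [7.0, 1.4, -2.9]
grip_width: 0.0273
```

```bash
python3 -c "
from h import *
from scipy.spatial.transform import Rotation as Ro
o=telemetry.observe();print(o['position'],o['force'],o['moment'],o['grip_width'],o['qpos'].round(3))
print(Ro.from_euler('xyz',o['tool_rot']).as_matrix().round(3))"
```

```text
[0.54849616 0.01028019 0.06196395] [ 6.96807439  1.38959486 -2.92297277] [ 0.41212129 -1.60938488  0.15100763] 0.027288582707698773 [ 0.57   0.827 -1.034  1.882  0.874  0.967  0.706]
[[ 0.002 -0.009  1.   ]
 [ 0.001  1.     0.009]
 [-1.     0.001  0.002]]
```

Knob b turned about 218°. I'll release it, rise, unwind and go to knob a.

Emit:
play_rows --pt "0 0 0 0 0 0 35" --pt "0 0 0 0 0 0 35" --pt "0 0 15 0 0 0 35" --pt "0 0 15 0 0 0 35" --pt "0 0 18 0 0 0 40" --pt "-2 10 0 0 0 -10 44" --pt "-2 10 0 0 0 -10 44" --pt "-2 10 0 0 0 -10 44"

```text
clock: 13.38
position: [0.5414, 0.0401, 0.1109]
tool_rot: [0.531, 1.57, 0.009]
force: [-0.2, -0.1, 0.1]
grip_width: 0.0441
```

Emit:
play_rows --pt "-2 10 0 0 0 -10 44" --pt "-2 10 0 0 0 -10 44" --pt "-2 10 0 0 0 -10 44" --pt "-2 10 0 0 0 -10 44" --pt "-2 10 0 0 0 -10 44" --pt "-2 10 0 0 0 -10 44" --pt "-2 10 0 0 0 -10 44" --pt "-2 10 0 0 0 -10 44"

```text
clock: 14.38
position: [0.5254, 0.1205, 0.1108]
tool_rot: [2.546, 1.57, 0.628]
force: [-0.4, -0.4, -0.2]
grip_width: 0.0437
```

Emit:
play_rows --pt "-2 9 0 0 0 -10 44" --pt "0 0 0 0 0 -10 44" --pt "0 0 0 0 0 -10 44" --pt "0 0 0 0 0 -10 44" --pt "0 0 0 0 0 -10 44" --pt "0 0 0 0 0 -10 44" --pt "0 0 0 0 0 -10 44" --pt "0 0 0 0 0 0 44"

```text
clock: 15.38
position: [0.5234, 0.1294, 0.1106]
tool_rot: [-2.55, 1.57, 0.6]
force: [0.4, -0.3, -0.3]
grip_width: 0.0443
```

```bash
python3 -c "
from h import *
o=telemetry.observe();print(o['clock'],o['position'],o['force'],o['grip_width'],o['qpos'].round(3))
from scipy.spatial.transform import Rotation as Ro
print(Ro.from_euler('xyz',o['tool_rot']).as_matrix().round(3))
s=grab('scene');t=grab('top')
S=cv2.resize(s[130:210,350:430],(600,600),interpolation=cv2.INTER_CUBIC)
cv2.imwrite('pics/c7.png',S[:,:,::-1]);cv2.imwrite('pics/t7.png',t[:,:,::-1])"
```

```text
15.375 [0.52337829 0.12942894 0.11064633] [ 0.37476913 -0.26223384 -0.30169911] 0.04426964115075998 [-0.097  0.527 -0.346  1.899  0.25   0.756 -2.145]
[[ 0.001  0.009 -1.   ]
 [ 0.001 -1.    -0.009]
 [-1.    -0.001 -0.001]]
```

View pics/c7.png

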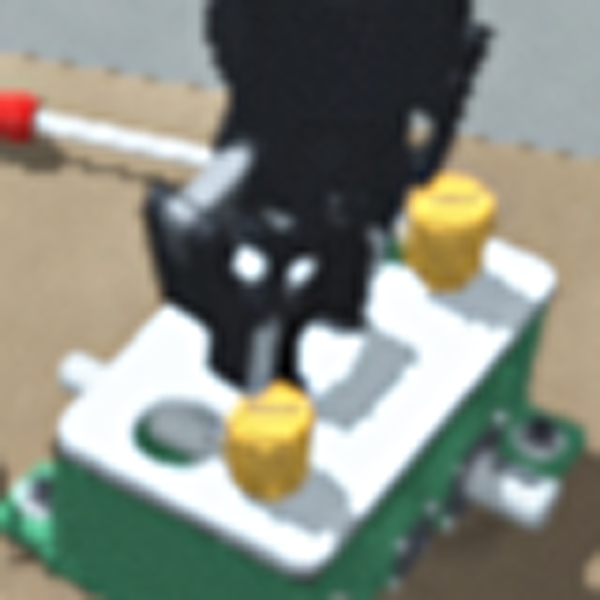

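The knob b top now stands visibly higher, and the gripper is just above and behind knob a, top at crop (270,405). I'll rotate 15° more and descend with the same offsets as for b.

Emit:
play_rows --pt "0 0 -10 0 0 -8 44" --pt "0 0 -10 0 0 -7 44" --pt "0 0 -10 0 0 0 44" --pt "0 0 -5 0 0 0 44" --pt "0 0 0 0 0 0 44"

```text
clock: 16.1
position: [0.5231, 0.1288, 0.0744]
tool_rot: [0.09, 1.57, 2.979]
force: [0.7, 0.0, -0.2]
grip_width: 0.0442
```

Emit:
play_rows --pt "0 0 -3 0 0 0 44" --pt "0 0 0 0 0 0 44"

```text
clock: 16.35
position: [0.5232, 0.1288, 0.0717]
tool_rot: [-1.303, 1.571, 1.585]
force: [0.5, 0.0, -0.4]
grip_width: 0.0437
```

Emit:
play_rows --pt "0 0 -3 0 0 0 44" --pt "0 0 0 0 0 0 44"

```text
clock: 16.6
position: [0.5232, 0.1288, 0.0685]
tool_rot: [0.527, 1.571, -2.869]
force: [0.3, -0.3, -0.4]
grip_width: 0.0437
```

Emit:
play_rows --pt "0 0 -3 0 0 0 44" --pt "0 0 0 0 0 0 44"

```text
clock: 16.85
position: [0.5231, 0.1288, 0.0655]
tool_rot: [0.445, 1.57, -2.951]
force: [0.1, -0.5, 0.6]
grip_width: 0.0442
```

Emit:
play_rows --pt "0 0 -3 0 0 0 44" --pt "0 0 -3 0 0 0 44"

```text
clock: 17.1
position: [0.5232, 0.1288, 0.0595]
tool_rot: [-0.44, 1.571, 2.447]
force: [-0.2, 0.3, -0.5]
grip_width: 0.0441
```

Emit:
play_rows --pt "0 0 -2 0 0 0 44" --pt "0 0 0 0 0 0 44"

```text
clock: 17.35
position: [0.5231, 0.1288, 0.0575]
tool_rot: [0.443, 1.571, -2.953]
force: [0.8, -0.3, 0.2]
grip_width: 0.0443
```

Emit:
play_rows --pt "0 0 0 0 0 0 20" --pt "0 0 0 0 0 0 20" --pt "0 0 0 0 0 0 20" --grip_force 40

```text
clock: 17.73
position: [0.5234, 0.1292, 0.0579]
tool_rot: [-2.127, 1.57, 0.76]
force: [0.2, 2.9, 5.1]
grip_width: 0.0286
```

```bash
python3 -c "
from h import *
o=telemetry.observe();print(o['position'],o['force'],o['moment'],o['grip_width'],o['qpos'].round(3))"
```

```text
[0.5233818  0.12916979 0.0579158 ] [0.16686961 2.89499581 5.10492621] [ 0.59512246  0.18218557 -0.03598581] 0.02861332570859805 [-0.168  0.601 -0.25   1.933  0.238  0.635 -2.394]
```

Well centred. I'll turn knob a now.

Emit:
play_rows --pt "0 0 0 0 0 0 20" --pt "0 0 0 0 0 10 20" --pt "0 0 0.2 0 0 10 20" --pt "0 0 0.2 0 0 10 20" --pt "0 0 0.2 0 0 10 20" --pt "0 0 0.2 0 0 10 20" --pt "0 0 0.2 0 0 10 20" --pt "0 0 0.2 0 0 10 20" --grip_force 90

```text
clock: 18.73
position: [0.5246, 0.1262, 0.0595]
tool_rot: [1.177, 1.567, -0.994]
force: [4.9, -13.8, 12.7]
grip_width: 0.0271
```

```bash
python3 -c "
from h import *
o=telemetry.observe();print(o['position'],o['force'],o['moment'],o['grip_width'],o['qpos'].round(3))"
```

```text
[0.52463046 0.12623237 0.05949196] [  4.91344459 -13.78696314  12.73589594] [-3.02669649 -1.18925591 -0.27618424] 0.027139654057969018 [ 0.063  0.648 -0.57   1.919  0.52   0.724 -1.414]
```

Emit:
play_rows --pt "0.5 -1 0.4 0 0 10 20" --pt "0.5 -1 0.3 0 0 10 20" --pt "0 0 0.2 0 0 10 20" --pt "0 0 0.2 0 0 10 20" --pt "0 0 0.2 0 0 10 20" --pt "0 0 0.2 0 0 10 20" --pt "0 0 0.2 0 0 10 20" --pt "0 0 0.2 0 0 10 20"

```text
clock: 19.73
position: [0.5282, 0.1265, 0.0617]
tool_rot: [0.96, 1.564, 0.185]
force: [22.6, 0.6, -2.4]
grip_width: 0.027
```

```bash
python3 -c "
from h import *
o=telemetry.observe();print(o['position'],o['force'],o['moment'],o['grip_width'],o['qpos'].round(3))"
```

```text
[0.52816107 0.12652473 0.06174839] [22.55645303  0.59739079 -2.35764095] [ 0.2338511  -4.88641153 -0.24359375] 0.02703932271252109 [ 0.283  0.755 -0.904  1.904  0.782  0.874 -0.231]
```

Emit:
play_rows --pt "1.5 0 0.2 0 0 10 20" --pt "1.5 0 0.2 0 0 10 20" --pt "0 0.5 0.2 0 0 10 20" --pt "0 0.5 0.2 0 0 10 20" --pt "0 0.5 0.2 0 0 10 20" --pt "0 0.5 0.2 0 0 10 20" --pt "0 0 0.1 0 0 5 20" --pt "0 0 0 0 0 0 20"

```text
clock: 20.72
position: [0.529, 0.1296, 0.0629]
tool_rot: [0.219, 1.567, 0.576]
force: [7.6, 3.5, 9.4]
grip_width: 0.0275
```

```bash
python3 -c "
from h import *
o=telemetry.observe();print(o['position'],o['force'],o['moment'],o['grip_width'],o['qpos'].round(3))
from scipy.spatial.transform import Rotation as Ro
print(Ro.from_euler('xyz',o['tool_rot']).as_matrix().round(3))"
```

```text
[0.52903507 0.12964272 0.0628738 ] [7.60723854 3.47863719 9.44333487] [ 0.84941413 -1.67349671  0.12283954] 0.027516438701569515 [ 0.399  0.875 -1.131  1.891  0.944  1.03   0.776]
[[ 0.003 -0.35   0.937]
 [ 0.002  0.937  0.35 ]
 [-1.     0.001  0.004]]
```

Both knobs are now turned about 215°. The handle works out at (0.554, 0.0735) with yaw about 9.5°. I'll release, rise and go over it with the jaws across the bar.

Emit:
play_rows --pt "0 0 0 0 0 0 35" --pt "0 0 0 0 0 0 35" --pt "0 0 15 0 0 0 35" --pt "0 0 18 0 0 0 35" --pt "0 0 20 0 0 0 40" --pt "3 -6 0 0 0 -10 50" --pt "3 -6 0 0 0 -10 50" --pt "3 -6 0 0 0 -10 50"

```text
clock: 21.72
position: [0.5366, 0.1107, 0.1164]
tool_rot: [0.268, 1.57, 0.094]
force: [0.3, 0.2, -0.6]
grip_width: 0.0503
```

Emit:
play_rows --pt "3 -6 0 0 0 -10 50" --pt "3 -6 0 0 0 -10 50" --pt "3 -6 0 0 0 -10 50" --pt "3 -6 0 0 0 -10 50" --pt "3 -6 0 0 0 -10 50" --pt "1 -6 0 0 0 -10 50" --pt "0 -5 0 0 0 -10 50" --pt "0 0 0 0 0 -1 50"

```text
clock: 22.72
position: [0.5525, 0.0698, 0.1163]
tool_rot: [1.254, 1.57, -0.153]
force: [-0.2, 1.1, 0.7]
grip_width: 0.0501
```

```bash
python3 -c "
from h import *
from scipy.spatial.transform import Rotation as Ro
o=telemetry.observe();print(o['clock'],o['position'],o['force'],o['grip_width'],o['qpos'].round(3))
print(Ro.from_euler('xyz',o['tool_rot']).as_matrix().round(3))
s=grab('scene','s8.png');t=grab('top','t8.png')
def blobs(im,lo,hi,box,amin):
    x0,y0,x1,y1=box; h=cv2.cvtColor(im,cv2.COLOR_RGB2HSV); m=cv2.inRange(h,lo,hi); z=m*0; z[y0:y1,x0:x1]=m[y0:y1,x0:x1]
    n,l,s,c=cv2.connectedComponentsWithStats(z); return [(c[i].round(1).tolist(),s[i].tolist()) for i in range(1,n) if s[i,4]>=amin]
print(blobs(s,(12,140,120),(30,255,255),(350,140,430,210),15))"
```

```text
22.725 [0.55254028 0.06982738 0.11627332] [-0.20542195  1.06248929  0.69683589] 0.050054529969935466 [ 0.333  0.644 -0.809  1.833  0.58   0.917 -0.579]
[[ 0.001  0.987  0.163]
 [-0.     0.163 -0.987]
 [-1.     0.001  0.   ]]
[([410.1, 161.8], [404, 154, 12, 14, 79]), ([385.7, 187.5], [381, 179, 11, 16, 115])]
```

Emit:
play_rows --pt "1 0 -12 0 0 0 50" --pt "0 0 -12 0 0 0 50" --pt "0 0 -12 0 0 0 50" --pt "0 0 0 0 0 0 50"

```text
clock: 23.32
position: [0.5526, 0.0699, 0.0779]
tool_rot: [-1.751, 1.569, 3.127]
force: [-0.2, -0.9, -0.0]
grip_width: 0.0503
```

Emit:
play_rows --pt "0 0 -6 0 0 0 50" --pt "0 0 -6 0 0 0 50" --pt "0 0 0 0 0 0 50"

```text
clock: 23.7
position: [0.553, 0.0698, 0.0667]
tool_rot: [-1.53, 1.57, -2.936]
force: [0.3, -0.5, 0.1]
grip_width: 0.0498
```

Emit:
play_rows --pt "0 0 -5 0 0 0 50" --pt "0 0 -3 0 0 0 50" --pt "0 0 0 0 0 0 0" --pt "0 0 0 0 0 0 0" --pt "0 0 0 0 0 0 0" --pt "0 0 0 0 0 0 0" --grip_force 40

```text
clock: 24.45
position: [0.5534, 0.0699, 0.0593]
tool_rot: [1.448, 1.57, 0.042]
force: [-0.6, -0.5, 4.0]
grip_width: 0.011
```

```bash
python3 -c "
from h import *
o=telemetry.observe();print(o['clock'],o['position'],o['force'],o['moment'],o['grip_width'],o['qpos'].round(3))"
```

```text
24.45 [0.55344681 0.0698741  0.05934122] [-0.57527965 -0.52681242  4.0053462 ] [-0.00294086  0.08712189  0.07449164] 0.010996810590644675 [ 0.291  0.722 -0.75   1.865  0.662  0.822 -0.643]
```

The handle is gripped at 11 mm and centred. I'll shift the cover 34 mm along the housing's −x.

Emit:
play_rows --pt "0 0 0 0 0 0 0" --pt "-4 -0.6 0 0 0 0 0" --pt "-5 -0.8 0 0 0 0 0" --pt "-5 -0.9 0 0 0 0 0" --grip_force 90

```text
clock: 24.95
position: [0.5397, 0.0678, 0.0595]
tool_rot: [1.771, 1.569, 0.365]
force: [4.6, 0.4, 4.4]
grip_width: 0.0106
```

Emit:
play_rows --pt "-5 -0.8 0 0 0 0 0" --pt "-5 -0.8 0 0 0 0 0" --pt "-5 -0.9 0 0 0 0 0" --pt "-4.5 -0.8 0 0 0 0 0" --pt "0 0 0 0 0 0 0"

```text
clock: 25.58
position: [0.5199, 0.0644, 0.0594]
tool_rot: [1.694, 1.57, 0.287]
force: [0.4, 0.4, 9.4]
grip_width: 0.0102
```

```bash
python3 -c "
from h import *
o=telemetry.observe();print(o['clock'],o['position'],o['force'],o['moment'],o['grip_width'],o['qpos'].round(3))"
```

```text
25.575 [0.51986585 0.06437961 0.05943913] [0.43462927 0.36329866 9.40351651] [ 0.18128552 -0.12098994  0.00956478] 0.010204036969226945 [ 0.308  0.681 -0.755  1.953  0.666  0.773 -0.671]
```

Shifted 34 mm freely. Now the lift.

Emit:
play_rows --pt "0 0 3 0 0 0 0" --pt "0 0 3 0 0 0 0" --pt "0 0 3 0 0 0 0" --pt "0 0 3 0 0 0 0"

```text
clock: 26.08
position: [0.5196, 0.0642, 0.0712]
tool_rot: [-1.621, 1.571, -3.028]
force: [0.3, 0.5, -6.0]
grip_width: 0.0104
```

Emit:
play_rows --pt "0 0 3 0 0 0 0" --pt "0 0 3 0 0 0 0" --pt "0 0 3 0 0 0 0" --pt "0 0 3 0 0 0 0"

```text
clock: 26.58
position: [0.5197, 0.0642, 0.0833]
tool_rot: [-1.509, 1.571, -2.916]
force: [-0.0, -0.1, -5.7]
grip_width: 0.0105
```

Free, with a load of about 5 N. I'll raise it and carry it over the tray's large bay.

Emit:
play_rows --pt "0 0 8 0 0 0 0" --pt "0 0 12 0 0 0 0" --pt "0 0 12 0 0 0 0" --pt "0 0 12 0 0 0 0" --pt "0 0 11 0 0 0 0" --pt "0 0 0 0 0 0 0" --pt "-2 8 0 0 0 0 0" --pt "-4 16 0 0 0 0 0"

```text
clock: 27.58
position: [0.5133, 0.0888, 0.1377]
tool_rot: [-1.776, 1.57, 3.1]
force: [-0.7, 1.2, -5.4]
grip_width: 0.0103
```

Emit:
play_rows --pt "-5 20 0 0 0 0 0" --pt "-5 20 0 0 0 0 0" --pt "-5 22 0 0 0 0 0" --pt "-5 22 0 0 0 0 0" --pt "-5 22 0 0 0 0 0" --pt "-5 22 0 0 0 0 0" --pt "-5 22 0 0 0 0 0" --pt "-5 20 0 0 0 0 0"

```text
clock: 28.58
position: [0.4725, 0.2603, 0.1378]
tool_rot: [-2.169, 1.57, 2.709]
force: [0.4, 0.4, -5.3]
grip_width: 0.0103
```

Emit:
play_rows --pt "-5 20 0 0 0 -1 0" --pt "-4 17 0 0 0 0 0" --pt "-3 12 0 0 0 0 0" --pt "0 4 0 0 0 0 0" --pt "0 0 0 0 0 0 0"

```text
clock: 29.2
position: [0.4618, 0.311, 0.138]
tool_rot: [-0.562, 1.57, -1.986]
force: [-0.9, -0.6, -4.4]
grip_width: 0.0102
```

```bash
python3 -c "
from h import *
from scipy.spatial.transform import Rotation as Ro
o=telemetry.observe();print(o['clock'],o['position'],o['force'],o['moment'],o['grip_width'],o['qpos'].round(3))
print(Ro.from_euler('xyz',o['tool_rot']).as_matrix().round(3))"
```

```text
29.2 [0.46183551 0.31102039 0.13797508] [-0.92051156 -0.58270895 -4.44207483] [-0.08640509  0.04495074  0.05595289] 0.010222542115961424 [-0.116  0.619 -0.834  1.815  0.553  0.958 -1.042]
[[-0.     0.989  0.146]
 [-0.     0.146 -0.989]
 [-1.    -0.     0.   ]]
```

Over the bay. I'll lower it to just above the rim and use the last picture to check the alignment.

Emit:
play_rows --pt "0 0 -12 0 0 0 0" --pt "0 0 -14 0 0 0 0" --pt "0 0 -14 0 0 0 0" --pt "0 0 -14 0 0 0 0" --pt "0 0 -10 0 0 0 0" --pt "0 0 -5 0 0 0 0" --pt "0 0 0 0 0 0 0"

```text
clock: 30.08
position: [0.4616, 0.3113, 0.0689]
tool_rot: [-1.455, 1.571, -2.879]
force: [0.1, -0.4, -4.7]
grip_width: 0.0103
```

```bash
python3 -c "
from h import *
o=telemetry.observe();print(o['position'],o['force'])
s=grab('scene','s9.png');t=grab('top','t9.png')
S=cv2.resize(s[180:330,240:420],(480,400),interpolation=cv2.INTER_CUBIC)
S=cv2.copyMakeBorder(S,0,120,0,0,cv2.BORDER_CONSTANT)
T=cv2.resize(t[165:295,245:325+0],(320,520),interpolation=cv2.INTER_CUBIC)
T=cv2.resize(t[165:295,245:355],(440,520),interpolation=cv2.INTER_CUBIC)[:, :]
S=cv2.resize(s[180:330,245:420],(360,309),interpolation=cv2.INTER_CUBIC);S=cv2.copyMakeBorder(S,0,211,0,0,cv2.BORDER_CONSTANT)
cv2.imwrite('pics/c9.png',np.hstack([T,S])[:,:,::-1])"
```

```text
[0.46164651 0.31130674 0.06893022] [ 0.09346776 -0.39647087 -4.72218818]
```

View pics/c9.png

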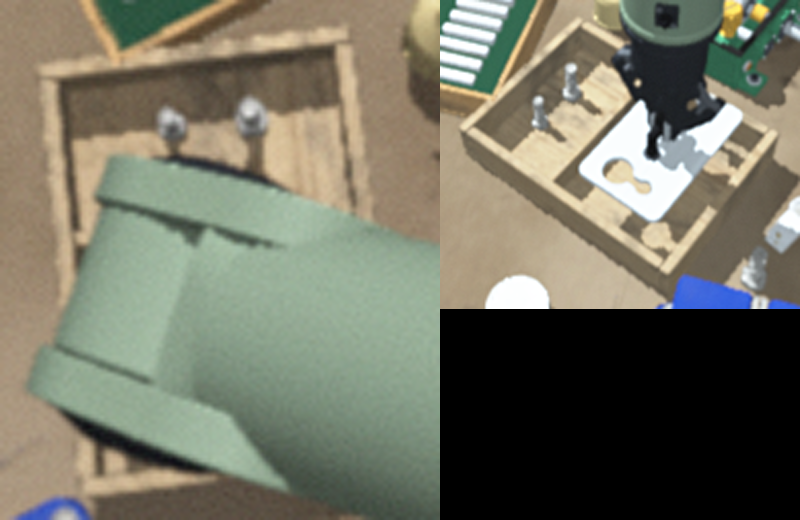

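The scene view shows the cover over the large bay with corners near (580,170), (655,220) and (742,112); tray rim corners are at (465,128), (660,268), (775,135) and (580,22). The arm hides the bay in the top view. I'll compare the centres in the scene frame.

```bash
python3 - <<'E'
from h import *
f=lambda u,v:(245+(u-440+.5)*175/360-.5,180+(v+.5)*150/309-.5)
L,N,Rr,T=[onz('scene',f(*p),.055)[:2] for p in((465,128),(660,268),(775,135),(580,22))]
print('tray',np.round([L,N,Rr,T],4),[np.linalg.norm(a-b).round(3) for a,b in((L,N),(N,Rr),(Rr,T),(T,L))])
C=(L+N+Rr+T)/4; ty=(T+L-N-Rr); ty/=np.linalg.norm(ty); tx=np.array([ty[1],-ty[0]])
bay=C-.059*ty; print('C',C,'yaw',np.degrees(np.arctan2(ty[1],ty[0])),'bay',bay)
l,n,r=[onz('scene',f(*p),.0835)[:2] for p in((580,170),(655,220),(742,112))]
c=(l+r)/2; e=(n-r)/np.linalg.norm(n-r); print('cover',np.round([l,n,r],4),np.linalg.norm(l-n),np.linalg.norm(n-r),'c',c,'yaw long',np.degrees(np.arctan2(e[1],e[0])))
print('err cover-bay in tray x,y (mm)',1e3*(c-bay)@tx,1e3*(c-bay)@ty)
# white cover mask extents as a second check
E
```

```text
tray [[0.6436 0.4505]
 [0.3659 0.4118]
 [0.3887 0.2001]
 [0.6733 0.2435]] [np.float64(0.28), np.float64(0.213), np.float64(0.288), np.float64(0.209)]
C [0.517868   0.32645815] yaw 8.297124749723457 bay [0.45948555 0.31794407]
cover [[0.4948 0.4037]
 [0.3971 0.3884]
 [0.4244 0.2205]] 0.09887806062968826 0.17010053019204774 c [0.4596181  0.31209481] yaw long 99.2441507470434
err cover-bay in tray x,y (mm) 5.807163809157679 -0.7129275518214838
```

The cover is about 6 mm toward −y in the bay. I'll shift it +4 mm and lower while watching the force.

Emit:
play_rows --pt "-0.5 4 0 0 0 0 0" --pt "0 0 -6 0 0 0 0" --pt "0 0 -6 0 0 0 0" --pt "0 0 -6 0 0 0 0" --pt "0 0 -6 0 0 0 0" --pt "0 0 0 0 0 0 0"

```text
clock: 30.92
position: [0.461, 0.3151, 0.0446]
tool_rot: [-1.225, 1.57, -2.649]
force: [-0.2, 0.2, -4.9]
grip_width: 0.0103
```

Emit:
play_rows --pt "0 0 -6 0 0 0 0" --pt "0 0 -6 0 0 0 0" --pt "0 0 -6 0 0 0 0" --pt "0 0 -6 0 0 0 0" --pt "0 0 0 0 0 0 0"

```text
clock: 31.55
position: [0.461, 0.3151, 0.0206]
tool_rot: [-1.13, 1.57, -2.554]
force: [0.5, 0.1, -4.6]
grip_width: 0.0104
```

Emit:
play_rows --pt "0 0 -5 0 0 0 0" --pt "0 0 -5 0 0 0 0" --pt "0 0 -4 0 0 0 0" --pt "0 0 -2 0 0 0 0" --pt "0 0 0 0 0 0 0"

```text
clock: 32.17
position: [0.4611, 0.3152, 0.005]
tool_rot: [-1.475, 1.571, -2.899]
force: [0.4, -0.1, -4.8]
grip_width: 0.0104
```

Emit:
play_rows --pt "0 0 -2 0 0 0 0" --pt "0 0 -1.5 0 0 0 0" --pt "0 0 0 0 0 0 0"

```text
clock: 32.55
position: [0.4612, 0.3152, 0.0015]
tool_rot: [-1.172, 1.571, -2.596]
force: [0.7, -0.4, -5.6]
grip_width: 0.0104
```

Emit:
play_rows --pt "0 0 -1.5 0 0 0 0" --pt "0 0 0 0 0 0 0"

```text
clock: 32.8
position: [0.4612, 0.3152, -0.0]
tool_rot: [-1.248, 1.571, -2.672]
force: [0.3, 0.8, -5.1]
grip_width: 0.0105
```

Emit:
play_rows --pt "0 0 -1 0 0 0 0" --pt "0 0 0 0 0 0 0"

```text
clock: 33.05
position: [0.4613, 0.3153, -0.0005]
tool_rot: [1.225, 1.57, -0.199]
force: [-2.7, -2.3, 4.1]
grip_width: 0.0105
```

Floor contact is exactly at the expected height. I'll release and withdraw upward.

Emit:
play_rows --pt "0 0 0 0 0 0 12" --pt "0 0 0 0 0 0 20" --pt "0 0 0 0 0 0 30" --pt "0 0 0 0 0 0 40" --pt "0 0 5 0 0 0 40" --pt "0 0 10 0 0 0 40" --pt "0 0 20 0 0 0 40" --pt "0 0 30 0 0 0 40" --grip_force 20

```text
clock: 34.05
position: [0.461, 0.3152, 0.0656]
tool_rot: [-1.477, 1.57, -2.901]
force: [-0.3, 0.5, -0.2]
grip_width: 0.04
```

Emit:
play_rows --pt "0 0 40 0 0 0 40" --pt "0 0 40 0 0 0 40" --pt "0 -20 40 0 0 0 40" --pt "10 -50 0 0 0 0 40" --pt "10 -50 0 0 0 0 40" --pt "10 -50 0 0 0 0 40" --pt "0 -50 0 0 0 0 40" --pt "0 0 0 0 0 0 40"

```text
clock: 35.05
position: [0.4913, 0.0913, 0.185]
tool_rot: [-0.002, 1.569, -1.432]
force: [0.9, 0.1, -0.3]
grip_width: 0.0404
```

```bash
python3 - <<'E'
from h import *
o=telemetry.observe();print(o['clock'],o['position'],o['force'])
s=grab('scene','s10.png');grab('top','t10.png')
h=cv2.cvtColor(s,cv2.COLOR_RGB2HSV)
m=cv2.inRange(h,(0,0,190),(180,45,255));z=m*0;z[200:310,270:400]=m[200:310,270:400]
n,l,st,c=cv2.connectedComponentsWithStats(z);i=1+st[1:,4].argmax();print(st[i])
cs,_=cv2.findContours((l==i).astype('u1' if 0 else np.uint8),cv2.RETR_EXTERNAL,cv2.CHAIN_APPROX_NONE)
P=np.array([onz('scene',p[0].astype(float),.014)[:2] for p in cs[0]],np.float32)
print('cover rect (m)',cv2.minAreaRect(P*1000))
m=cv2.inRange(h,(12,140,120),(30,255,255));print([st for st in cv2.connectedComponentsWithStats(m)[2][1:].tolist() if st[4]>15 and 370<st[0]<430])
# change of loose parts between start and now, top view
a=cv2.imread('pics/top0.png');b=cv2.imread('pics/t10.png')
for nme,(u,v) in dict(tin=(222,256),bolta=(288,200),boltb=(308,198),can=(357,172),vblock=(384,145),driver=(405,145)).items():
    A=a[v-12:v+12,u-12:u+12];B=b[v-12:v+12,u-12:u+12];print(nme,np.abs(A.astype(int)-B).mean().round(1))
E
```

```text
35.05 [0.49131444 0.09130714 0.18500254] [ 0.8608984   0.07971453 -0.28949284]
[ 313  232   76   72 2097]
cover rect (m) ((459.9503173828125, 313.76605224609375), (107.44612884521484, 172.60903930664062), 8.507689476013184)
[[404, 154, 12, 17, 128], [381, 181, 11, 17, 134], [396, 182, 9, 9, 42]]
tin 1.7
bolta 2.9
boltb 2.9
can 2.9
vblock 3.0
driver 3.0
```

The cover lies flat in the bay: 107×173 mm outline, centre within about 5 mm of the bay's middle, and the loose parts are unmoved. Before handing in I'll move the arm clear and recheck that both knobs are still raised.

Emit:
play_rows --pt "-10 -50 5 0 0 0 40" --pt "-10 -50 5 0 0 0 40" --pt "-10 -50 5 0 0 0 40" --pt "-10 -50 5 0 0 0 40" --pt "0 -50 0 0 0 0 40" --pt "0 -50 0 0 0 0 40" --pt "0 0 0 0 0 0 40"

```text
clock: 36.02
position: [0.4513, -0.2069, 0.2043]
tool_rot: [1.324, 1.571, -0.103]
force: [1.3, 0.9, -0.8]
grip_width: 0.0401
```

```bash
python3 - <<'E'
from h import *
print(telemetry.observe()['position'])
s=grab('scene','s11.png')[:,:,::-1]; t=grab('top','t11.png')[:,:,::-1]
s0=cv2.imread('pics/scene0.png');t0=cv2.imread('pics/top0.png')
for nm,i0,i1,cen in(('scene a',s0,s,(385,187)),('scene b',s0,s,(409,161)),('top a',t0,t,(372,226)),('top b',t0,t,(417,219))):
    u,v=cen; sat=lambda im:cv2.resize((cv2.cvtColor(np.ascontiguousarray(im),cv2.COLOR_BGR2HSV)[...,1]),None,fx=8,fy=8,interpolation=cv2.INTER_CUBIC)
    sub=lambda im:im[v-14:v+14,u-14:u+14]
    A=cv2.resize(sub(i0),None,fx=8,fy=8,interpolation=cv2.INTER_CUBIC);B=cv2.resize(sub(i1),None,fx=8,fy=8,interpolation=cv2.INTER_CUBIC)
    tp=A[5*8:15*8+(8 if 'top' in nm else 0),8*8:21*8]
    r=cv2.matchTemplate(B,tp,cv2.TM_CCOEFF_NORMED);_,mx,_,loc=cv2.minMaxLoc(r);print(nm,'shift px',(loc[0]-64)/8,(loc[1]-40)/8,round(mx,3))
for n,P in(('scene',(.5247,.13,.106)),('top',(.5247,.13,.106))):print(n,'expected for 4.6mm',(px(n,np.array(P)+[0,0,.0046])-px(n,P)).round(2))
E
```

```text
[ 0.45131809 -0.20685076  0.20431122]
scene a shift px -3.875 9.875 0.502
scene b shift px 0.875 -1.5 0.731
top a shift px -0.5 0.0 0.733
top b shift px 5.625 -1.25 0.558
scene expected for 4.6mm [[ 0.18 -1.26]]
top expected for 4.6mm [[ 0.24 -0.18]]
```

```bash
python3 - <<'E'
import cv2,numpy as np
for nm in('scene0','s8','s9','s10','s11'):
    im=cv2.imread(f'pics/{nm}.png').astype(int)
    for k,c,(r0,r1) in(('a',386,(174,202)),('b',409,(148,176))):
        x=(im[r0:r1,c-1:c+2,2]-im[r0:r1,c-1:c+2,0]).mean(1).round().astype(int)
        print(nm,k,r0,x.tolist())
E
```

```text
scene0 a 174 [-15, -16, -16, -15, -14, -14, 42, 134, 156, 141, 110, 133, 145, 149, 149, 126, 107, 97, 96, 98, 102, 102, 55, -5, -26, -23, -8, -5]
scene0 b 148 [38, 44, 45, 45, 43, 42, 80, 137, 138, 119, 133, 145, 150, 151, 134, 109, 94, 95, 95, 99, 96, 49, -14, -22, -8, -6, -6, -6]
s8 a 174 [-14, -15, -17, -19, -15, 76, 160, 147, 126, 117, 133, 143, 149, 146, 137, 118, 101, 100, 99, 101, 104, 68, 5, -21, -25, -20, -6, -3]
s8 b 148 [-7, -8, -7, -8, -9, -9, -4, 3, 3, 23, 55, 82, 98, 107, 106, 101, 98, 99, 99, 102, 70, -3, -26, -19, -6, -4, -5, -5]
s9 a 174 [-28, -26, -23, -24, -22, 11, 99, 142, 129, 118, 133, 143, 149, 148, 138, 118, 102, 100, 100, 99, 105, 106, 109, 89, 21, -26, -32, -23]
s9 b 148 [39, 45, 45, 43, 55, 111, 142, 140, 113, 132, 143, 150, 140, 118, 106, 101, 99, 99, 97, 96, 104, 110, 89, 18, -28, -31, -28, -27]
s10 a 174 [-27, -25, -24, -24, -24, 12, 101, 143, 129, 118, 133, 143, 149, 145, 136, 117, 100, 98, 99, 98, 103, 106, 108, 88, 21, -26, -31, -23]
s10 b 148 [38, 45, 45, 41, 53, 111, 144, 142, 114, 134, 145, 151, 139, 117, 104, 99, 98, 97, 95, 94, 104, 109, 87, 18, -27, -30, -28, -27]
s11 a 174 [-27, -25, -23, -24, -24, 11, 101, 144, 129, 118, 134, 144, 149, 145, 135, 116, 99, 97, 97, 96, 103, 103, 106, 87, 20, -26, -31, -22]
s11 b 148 [38, 45, 45, 42, 53, 111, 144, 142, 113, 134, 146, 151, 138, 116, 103, 99, 96, 96, 94, 95, 101, 108, 87, 17, -26, -30, -28, -27]
```

The knob profiles are the same before and after the cover came off, about 1.2 px (4–5 mm) above the start, so both are still raised. I'll hand in.

```bash
python3 -c "
from h import *
workorder.job_done()"
```

```text
the job is handed in; nothing more can be done
```

The job is handed in at about 36 s of the 67 s allowed. Both thumbscrews are unscrewed, and the cover lies flat, handle up, in the tray's large bay. The system reports no verdict, so the following rests on my own checks.

- **Thumbscrews:** I turned b about 218° and a about 215°, each in one grip. The last pictures show both knobs about 1.2 px above the start, roughly 4–5 mm. That did not change between lifting the cover and handing in.
- **Cover:** I shifted it 34 mm along the housing's −x and lifted it free at a load of about 5 N. It touched the tray floor at the height expected for lying flat. In the last pictures its outline measures 107 × 173 mm, centred about 4 mm from the middle of the bay.
- **Surroundings:** Image patches at the tin, bolts, oil can, V-block and screwdriver are unchanged from the start. The gripper is clear of everything.

**Checks that disagreed:**
- The shut fingertips touched the knob top with the TCP reading about 27 mm below it. I corrected for that by touch, plus about 3 mm sideways.
- The tray measured about 3% small in the pictures.
- The last template match on the knobs failed because the background had changed. I used the column profiles for the knob height instead.

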